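Gauge the brake pad clearance

ROBOT

A 7-joint arm with a two-finger parallel gripper is mounted at the origin on the work surface. World frame = base frame: x ahead of the robot, y to its left, z up, the work surface at z = 0. Lengths are in m, angles in rad, forces in N, time in s.
With the tool pointing down it reaches from about 0.4 to 0.85 m from the base axis. Payload 10.4 kg.
Tool frame: the origin (TCP) lies midway between the tips of the shut fingers; the grasp point (between the pads) lies 19 mm behind it; z points along the fingers, y is the direction in which the jaws open and shut (so a half turn about z gives the same grasp; the last joint's range is limited). The gripper opens to 85 mm and grips with 20 to 120 N. Pads are 22 mm wide; open, the fingers measure 114 mm over their backs; the gripper's body (76 mm by 85 mm) begins 54 mm behind the grasp point. The pads swing forward as they close: fully open they stand 13 mm farther back than shut.
Start: joints at [1.134, 0.332, -0.065, 1.46, 0.022, 1.35, -0.088], TCP at [0.251, -0.572, 0.231] pointing down, gripper open.
Joint ranges: [-2.6, 2.6], [-0.5, 2.12], [-1.47, 1.34], [0.16, 2.42], [-1.27, 4.41], [0.06, 2.06], [-2.6, 2.6]. Speed limits (rad/s): [2.22, 2.22, 2.79, 2.79, 3.14, 3.14, 3.14].

INTERFACE

Orientations are given as a unit quaternion [x, y, z, w].
In Python, from workcell import manip, viewer gives the robot as it stands.
- The arm moves only by the tool move_arm, never from a script. Its argument "deltas" is a list of rows, each a list of 7 numbers: the shift along the tool's x, y, z in m, then the turn, a rotation vector about the tool's x, y, z in degrees, then the opening, from -1 (shut) to 1 (fully open). In form: [[dx, dy, dz, wx, wy, wz, gripper], ...]. A call has 1 to 10 rows; each row shifts and turns the commanded pose from where the row before left it, along the tool's axes as they then stand; what a row does not reach is not made up. A row lasts 1/8 s, in which the tool goes at most 62.5 mm and 10.7 degrees, less where a joint would pass 70% of its speed; a pose out of reach is approached as far as the arm can. A call with a gripper value outside its range is refused whole. The fingers move at their own pace and stop on an object; "force" is the grip in N (left out, the last holds). Time passes only in rows, so rows that do not move let the fingers close. It gives the time, the measured TCP pose, the force and the opening at its end, in the units of the state.
- manip.get_obs(): the state, without advancing time (a new reading comes with each control period).
- viewer.camera(name): name is "side" or "top" or "wrist"; returns (picture, depth): 420x560x3 uint8, red, green, blue; 420x560 float32, m along the optical axis (not along the pixel's ray), 0 where there is no reading.
- viewer.calibration(name): a dict with "fx", "fy", "cx", "cy" (pixels), "R" (3x3) and "t" (3): a world point X has camera coordinates R X + t; the wrist camera has in their place "T_tool_cam" (4x4, takes a point from camera to tool coordinates, whose origin is the TCP and whose axes are the flange's). Camera axes: x right, y down, z forward; pixel columns grow to the right and rows downward; lengths in m; the calibration is good to about 2 mm. The wrist camera is an equidistant fisheye: a pixel r from the principal point sees the ray r / f radians off the axis. A picture is of the moment at which its call begins: read the wrist's pose just before it. calibration takes no time and is no camera call.
- manip.hand_in(): hands the job in, once; it reports no verdict.
The state is a dict: "clock": time; "joint_pos": joint angles; "joint_velocities": joint speeds; "tau": joint torques, N m; "position": TCP position; "ee_rot": TCP orientation; "ft_force": force on the tool from outside, world axes, zero at the start; "torque": the same for the moment, N m; "grip_width": opening from 0.0 (shut) to 1.0 (fully open).
Only numpy, scipy, OpenCV 4.12 (cv2) and the standard library are available. Lean on these libraries where they do the work, as an engineer would, in place of code of your own. Each camera call takes 0.05 s, during which the arm holds its last target.

TASK

Take the feeler gauge with the crossbar handle out of the wooden rack and push its blade gently, upright, down into the gap between the brake pad and the tall jaw of the brake caliper until the dark line 30 mm up the blade is level with the top of the pad. The caliper floats, so feel or look for the gap; let the gauge go so that it stays standing there, and leave the other gauges, the carton and the tin where they are.

Things in the scene. Friction and masses are not known exactly. Their poses are not given: they have to be found in the camera images.
- gauge: Steel feeler gauge with crossbar handle, upright in a rack slot, 150 g, 148 mm tall. Origin: middle of the blade's lower end; z up along the blade, x along its width, y through its thickness (both faces alike). Blade 25 mm wide (x), 6 mm thick (y), z = 0 to 90 mm; the lowest 14 mm taper in thickness to 2 mm at the end.
- gauge_round: Another steel gauge in the rack, its handle a thin round stem with an upright 32 mm disc on top, 146 mm tall; leave alone. Origin: middle of the blade's lower end.
- gauge_plain: Another steel gauge in the rack, its handle a plain block 26 by 14 mm without crossbar, 131 mm tall; leave alone. Origin: middle of the blade's lower end.
- rack: Fixed wooden block 190 (x) by 60 (y) by 60 mm high, with three slots in a row along its x, 60 mm apart, each 50 mm deep, 27.5 mm by 8.5 mm; the gauges stand in them in any order, blade width along the rack's x. Origin: centre of its underside.
- brake: Fixed blue stand, 200 (x) by 240 (y) by 12 mm, with a floating brake caliper on it. Origin: centre of its underside, z up. Along the stand's y from - to + the caliper has: dark round housing (top at 86 mm), grey pad block, gap, dark tall jaw (90 mm long in x, 50 mm thick in y, top at 108 mm, flat upright face to the pad). The gap runs along x.
- bulb_box: White carton 60 by 60 by 85 mm high, upright on the bench; leave alone. Origin: centre of its underside.
- tin: Upright tin, 60 mm diameter, 75 mm high; leave alone. Origin: centre of its underside.
- gauge_line (a point): Middle of the dark line round the gauge's blade, 30 mm above its lower end (painted, no step).
- gauge_handle (a point): Grip point in the gauge's dark handle block, 110 mm above the blade's lower end. Block 30 mm wide (x), 14 mm thick (y), z = 85 to 135 mm above the blade's end; on it a crossbar 54 mm wide (x), 14 mm thick, z = 134 to 148 mm. Grip it across the 14 mm thickness.
- pad_level (a point): Point fixed on the stand, at its middle (x = y = 0), 90 mm up: the height of the pad's flat top. The pad is 80 mm long in x (centred here), 50 mm thick in y, its edge at the gap chamfered 4 mm. The gap is open upward, 4.5 mm wide (8.5 at the chamfer), about 55 mm deep. The pad is sprung to the jaw (5 N, +0.6 N per mm) and yields up to 7 mm to -y.
- float_mid (a point): Point fixed on the stand (x = y = 0, 42 mm up, height of the guide pins): middle of the caliper's float. Jaw, pad and gap slide together along the stand's y, so the gap's middle is anywhere from y = -20 to +20 mm from here, not measured: find it by touch or sight. The caliper stays where it is left; sliding it takes over 30 N. The pad pinches the blade and holds it at any depth; pushing it in takes 5 to 20 N.
Mind the look-alikes: they are no part of the job. What is meant by the rack is not turquoise, and is the smaller of those in its own colour.

How it is judged:
By the outcome, as a careful person would: the job done as asked, in the order asked, and still so for the second after the job is handed in, with the robot touching nothing.
It also fails if it takes over 48 s, if anything falls off the work surface, if the arm or the gripper's body presses on something with over 40 N, if the wrist force passes 120 N, or if a joint passes its speed limit or range.

## Working session

There is one attempt and no reset: what is moved stays moved. The work goes in short steps, Python scripts to look and compute and a tool call to move; the robot and the scene stay as the last step left them, time stands still between calls to the robot, and variables do not carry over. Pictures are saved under pics/ and viewed, and the job is handed in when it is done.

Besides the shell and the picture viewer there is one more tool, called in YAML: its name, and indented under it one key for each argument. move_arm: Moves the arm, as the interface text tells. Its arguments: {"type":"object","properties":{"deltas":{"type":"array"},"force":{"type":"number"}},"required":["deltas"]}

```bash
mkdir -p pics
cat > h.py <<'E'
import numpy as np, cv2
from workcell import manip, viewer
def snap(n,tag):
    o=manip.get_obs(); p,d=viewer.camera(n)
    cv2.imwrite(f'pics/{tag}.png',p[:,:,::-1]); np.savez(f'pics/{tag}.npz',p=p,d=d,pos=o['position'],q=o['ee_rot'])
    return p,d,o
def world(n,d):
    c=viewer.calibration(n);v,u=np.mgrid[:d.shape[0],:d.shape[1]]
    P=np.stack([(u-c['cx'])/c['fx']*d,(v-c['cy'])/c['fy']*d,d],-1)
    return (P-np.array(c['t']))@np.array(c['R'])
E
python3 - <<'E'
from h import *
for n in('top','side'): snap(n,n+'0')
print({n:viewer.calibration(n) for n in('top','side','wrist')});print(manip.get_obs())
E
```

```text
{'top': {'fx': 455.97531977116535, 'fy': 455.97531977116535, 'cx': 279.8297682691662, 'cy': 211.27261827058035, 'R': array([[-3.92151063e-04, -9.99598661e-01,  2.83259979e-02],
       [-9.83513943e-01, -4.73671298e-03, -1.80770260e-01],
       [ 1.80831882e-01, -2.79299031e-02, -9.83117364e-01]]), 't': array([0.05559529, 0.47727325, 0.93337204])}, 'side': {'fx': 448.18063054987175, 'fy': 448.18063054987175, 'cx': 279.129166884126, 'cy': 215.369335637389, 'R': array([[-0.84395922, -0.53600172,  0.02085642],
       [-0.37249325,  0.55764298, -0.74181068],
       [ 0.38598136, -0.63382684, -0.67028496]]), 't': array([0.4426032 , 0.20917019, 0.97165738])}, 'wrist': {'fx': 325.19226210127806, 'fy': 325.19226210127806, 'cx': 279.0311000975707, 'cy': 213.14580884872288, 'T_tool_cam': array([[ 1.38549645e-03, -9.45124466e-01, -3.26707552e-01,
         8.34726573e-02],
       [ 9.99998787e-01,  1.07703514e-03,  1.12505053e-03,
        -9.23988411e-04],
       [-7.11437263e-04, -3.26708714e-01,  9.45124812e-01,
        -1.41449150e-01],
       [ 0.00000000e+00,  0.00000000e+00,  0.00000000e+00,
         1.00000000e+00]])}}
{'clock': 0.1, 'joint_pos': array([ 1.13439915,  0.33278596, -0.06472576,  1.46084785,  0.02157673,
        1.34987513, -0.08850359]), 'joint_velocities': array([-2.82182875e-05, -2.30803891e-03,  9.74039602e-04, -1.93454757e-03,
       -9.88744708e-04, -5.66905119e-04,  1.91578027e-03]), 'tau': array([ 8.68025854e-04, -6.26745915e+01,  4.87080461e-02, -3.92434251e+01,
        1.62203953e-02,  6.90972010e-03,  7.36348966e-05]), 'position': array([ 0.25119451, -0.57194502,  0.23061426]), 'ee_rot': array([ 9.78668986e-01,  2.05442551e-01, -1.36920378e-04, -5.95523212e-04]), 'ft_force': array([ 0.29195808, -0.56074427, -0.71937898]), 'torque': array([ 0.00434645, -0.04534132,  0.02537872]), 'grip_width': 1.0026186777839576}
```

View pics/top0.png

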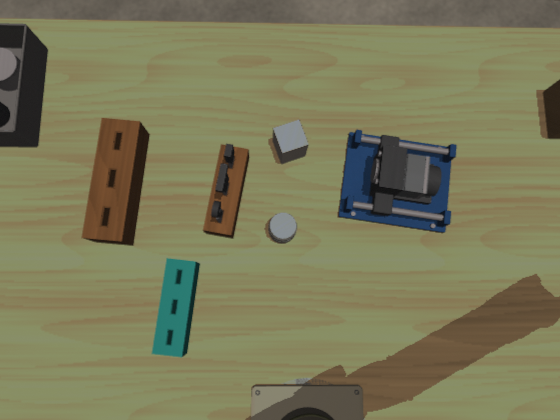

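View pics/side0.png

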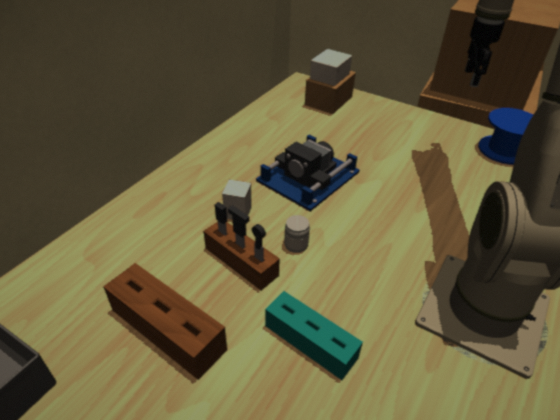

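The wooden rack with the gauges is at about (227,190) in the top view. The caliper is at (400,180), with the dark jaw on its left and the pad on its right. The larger brown block and the turquoise one are look-alikes. Next I'll zoom in.

Run:
```python
from h import *
a=cv2.imread('pics/top0.png');b=cv2.imread('pics/side0.png')
x=cv2.resize(a[130:250,190:310],(400,400),interpolation=2);y=cv2.resize(a[120:240,335:455],(400,400),interpolation=2)
z=cv2.resize(b[180:300,190:310],(400,400),interpolation=2)
cv2.imwrite('pics/z1.png',np.hstack([x,y]));cv2.imwrite('pics/z2.png',np.hstack([z,cv2.resize(b[120:220,250:370],(400,333),interpolation=2)[:400] if 0 else cv2.resize(b[110:230,250:370],(400,400),interpolation=2)]))
```

```text
(no output)
```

View pics/z1.png

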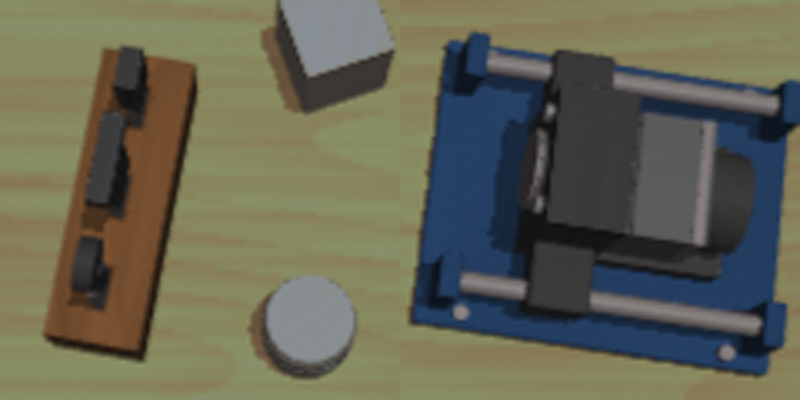

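View pics/z2.png

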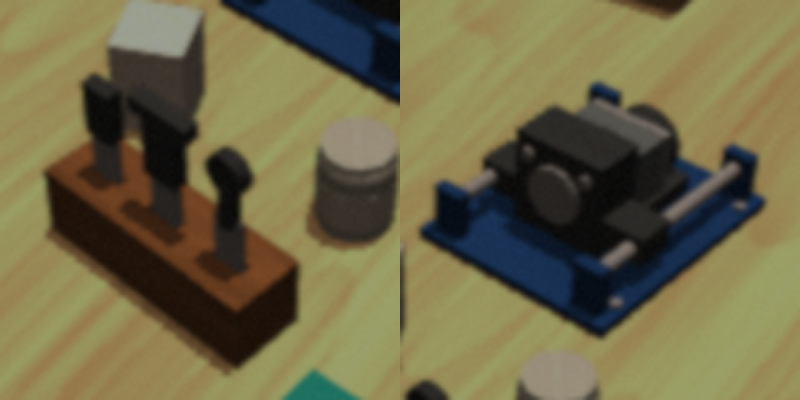

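The crossbar gauge is the middle one. The dark jaw is on the left (stand +y) and the grey pad is right of it. Now I'll measure them in metric.

Run:
```python
from h import *
f=np.load('pics/top0.npz');p,d=f['p'],f['d'];W=world('top',d)
hsv=cv2.cvtColor(p,cv2.COLOR_RGB2HSV).astype(int)
v,u=np.mgrid[:420,:560]
def rect(m,name):
    P=W[m];r=cv2.minAreaRect(P[:,:2].astype(np.float32));print(name,m.sum(),np.round(np.median(P,0),4),'z',np.round(np.percentile(P[:,2],[5,95]),4),np.round(r[0],4),np.round(r[1],4),round(r[2],2), cv2.boxPoints(r).round(4).tolist())
roi=lambda a,b,c,e:(u>=a)&(u<b)&(v>=c)&(v<e)&(d>0)
z=W[...,2]
rect(roi(200,252,135,240)&(abs(z-.06)<.006),'racktop')
g=roi(200,252,135,240)&(z>.1)
n,l,s,c=cv2.connectedComponentsWithStats(g.astype(np.uint8))
for i in range(1,n):
    if s[i,4]>5: print(s[i]);rect(l==i,'g%d'%i); zz=z[l==i].max(); rect((l==i)&(z>zz-.01),'top')
blue=(hsv[...,0]>100)&(hsv[...,0]<130)&(hsv[...,1]>120)
rect(roi(335,460,125,235)&(z<.022)&(z>.005)&blue,'stand')
rect(roi(335,460,125,235)&(abs(z-.108)<.005),'jawtop')
rect(roi(370,430,145,205)&(abs(z-.09)<.005),'padtop')
rect(roi(335,460,125,235)&(z>.07),'cal')
rect(roi(270,310,110,170)&(z>.07),'box');rect(roi(265,300,205,245)&(z>.06),'tin')
print(z[150:210:6,375:440:4].round(3))
```

```text
racktop 1855 [0.5087 0.1672 0.0592] z [0.0562 0.0619] [0.5223 0.1727] [0.0611 0.1905] 79.92 [[0.42320001125335693, 0.15929999947547913], [0.6107000112533569, 0.12600000202655792], [0.621399998664856, 0.18610000610351562], [0.43389999866485596, 0.21950000524520874]]
[224 144  10  19 154]
g1 154 [0.5771 0.1611 0.1389] z [0.1053 0.1426] [0.5811 0.1617] [0.0143 0.0266] 81.15 [[0.5669000148773193, 0.156700000166893], [0.5932000279426575, 0.1526000052690506], [0.5953999757766724, 0.16670000553131104], [0.569100022315979, 0.17080000042915344]]
top 99 [0.5796 0.1614 0.1401] z [0.1365 0.1427] [0.5812 0.1618] [0.0142 0.0266] 81.74 [[0.5669999718666077, 0.156700000166893], [0.5932999849319458, 0.15279999375343323], [0.595300018787384, 0.16689999401569366], [0.5690000057220459, 0.17069999873638153]]
[215 164  14  29 282]
g2 282 [0.5196 0.1703 0.1565] z [0.1139 0.1595] [0.5218 0.1723] [0.0146 0.0541] 80.52 [[0.49390000104904175, 0.16949999332427979], [0.5472999811172485, 0.16060000658035278], [0.5497000217437744, 0.17499999701976776], [0.49630001187324524, 0.18389999866485596]]
top 216 [0.5214 0.
[... 2756 characters left out ...]
5 0.089 0.091 0.089 0.088
  0.09  0.09  0.077 0.076 0.072]
 [0.083 0.1   0.107 0.109 0.106 0.104 0.106 0.107 0.088 0.089 0.091 0.089
  0.087 0.089 0.086 0.084 0.086]
 [0.094 0.106 0.107 0.107 0.111 0.105 0.107 0.107 0.091 0.092 0.086 0.087
  0.089 0.091 0.086 0.086 0.083]
 [0.078 0.105 0.11  0.104 0.105 0.11  0.106 0.09  0.087 0.088 0.087 0.089
  0.092 0.078 0.079 0.08  0.08 ]
 [0.058 0.065 0.068 0.071 0.075 0.083 0.085 0.074 0.078 0.083 0.086 0.089
  0.089 0.065 0.065 0.067 0.008]
 [0.054 0.055 0.054 0.054 0.058 0.032 0.033 0.032 0.035 0.032 0.039 0.031
  0.034 0.033 0.007 0.012 0.01 ]
 [0.056 0.056 0.052 0.057 0.055 0.01  0.009 0.012 0.014 0.009 0.012 0.01
  0.007 0.02  0.011 0.011 0.01 ]]
```

```bash
cat >> h.py <<'E'
from scipy.spatial.transform import Rotation as Ro
def plan(pos,yaw):
    "tool frame: turn needed first (deg rotvec), then shift expressed in turned frame"
    o=manip.get_obs();R=Ro.from_quat(o['ee_rot'])
    a=np.radians(yaw);T=Ro.from_matrix(np.array([[np.cos(a),np.sin(a),0],[np.sin(a),-np.cos(a),0],[0,0,-1]]))
    w=(R.inv()*T).as_rotvec(degrees=True); dp=np.array(pos)-o['position']
    print('t',round(o['clock'],2),'pos',o['position'].round(4),'F',np.round(o['ft_force'],1),'grip',round(o['grip_width'],3))
    print('turn',w.round(2),'then shift(mm)',(T.inv().apply(dp)*1000).round(1),'shift in present frame',(R.inv().apply(dp)*1000).round(1))
E
python3 -c "
from h import *
plan([.5219,.1723,.28],-10.1)"
```

```text
t 0.1 pos [ 0.2512 -0.5719  0.2306] F [ 0.3 -0.6 -0.7] grip 1.003
turn [-7.000e-02  2.000e-02  3.381e+01] then shift(mm) [ 136.  -780.2  -49.4] shift in present frame [ 547.1 -572.6  -48.7]
```

move_arm:
  deltas:
    - [0,0,-0.02,0,0,8.45,1]
    - [0,0,-0.02,0,0,8.45,1]
    - [0,0,-0.01,0,0,8.45,1]
    - [0,0,0,0,0,8.45,1]

```text
clock: 0.6
position: [0.2514, -0.5724, 0.282]
ee_rot: [0.996, -0.09, 0.0, 0.0]
ft_force: [0.2, -0.2, 0.1]
grip_width: 0.998
```

```bash
python3 -c "
from h import *
plan([.5219,.1723,.28],-10.1)"
```

```text
t 0.6 pos [ 0.2514 -0.5724  0.282 ] F [ 0.2 -0.2  0.1] grip 0.998
turn [ 0.04 -0.03 -0.27] then shift(mm) [ 135.7 -780.6    2. ] shift in present frame [ 132.  -781.3    1.5]
```

move_arm:
  deltas:
    - [0.029,-0.052,0,0,0,0,1]
    - [0.029,-0.052,0,0,0,0,1]
    - [0.029,-0.052,0,0,0,0,1]
    - [0.029,-0.052,0,0,0,0,1]
    - [0.029,-0.052,0,0,0,0,1]
    - [0.029,-0.052,0,0,0,0,1]
    - [0.029,-0.052,0,0,0,0,1]
    - [0.029,-0.052,0,0,0,0,1]
    - [0,0,0,0,0,0,1]
    - [0,0,0,0,0,0,1]

```text
clock: 1.85
position: [0.5523, -0.2036, 0.2808]
ee_rot: [0.996, -0.088, -0.0, 0.0]
ft_force: [-0.6, -0.2, 0.8]
grip_width: 0.996
```

```bash
python3 -c "
from h import *
snap('wrist','w1')
plan([.5219,.1723,.28],-10.1)"
```

```text
t 1.9 pos [ 0.552  -0.2045  0.281 ] F [-1.  -0.5 -0.3] grip 1.002
turn [ 0.04  0.04 -0.08] then shift(mm) [ -95.7 -365.6    1. ] shift in present frame [ -96.2 -365.5    0.9]
```

View pics/w1.png

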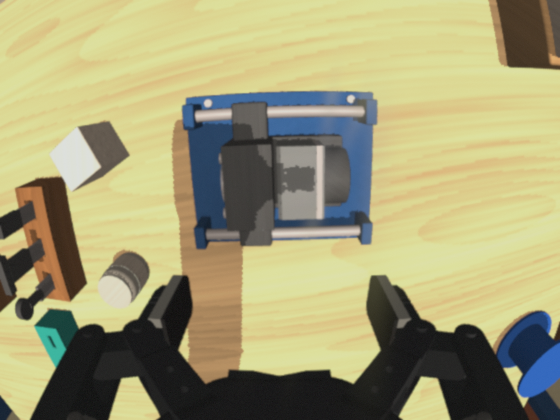

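The wrist view looks almost straight down at the jaw/pad boundary, near columns 272–277 and rows 140–220. I'll measure that edge.

```bash
cat >> h.py <<'E'
def wray(px,pos,q):
    c=viewer.calibration('wrist');px=np.atleast_2d(px).astype(float)
    a=(px-[c['cx'],c['cy']])/c['fx'];th=np.linalg.norm(a,axis=1)
    r=np.c_[a*np.sinc(th/np.pi)[:,None]*0+a/np.maximum(th,1e-9)[:,None]*np.sin(th)[:,None],np.cos(th)]
    T=np.array(c['T_tool_cam']);R=Ro.from_quat(q)
    return np.array(pos)+R.apply(T[:3,3]),R.apply(r@T[:3,:3].T)
def onplane(px,z,pos,q):
    o,r=wray(px,pos,q);return o+r*((z-o[2])/r[:,2])[:,None]
E
python3 - <<'E'
from h import *
f=np.load('pics/w1.npz');p=f['p'];g=cv2.cvtColor(p,cv2.COLOR_RGB2GRAY)
for r in range(144,224,12): print(r,g[r,262:290])
cv2.imwrite('pics/w1z.png',cv2.resize(p[90:250,200:360,::-1],(600,600),interpolation=0))
E
```

```text
144 [64 66 66 66 67 66 69 69 62 48 45 53 60 60 59 57 54 56 56 55 55 55 57 56
 55 56 58 57]
156 [ 86  91  99 100  99 100  98  97  94  77  51  50  59  70  90 108 111 112
 130 149 154 154 155 154 155 155 154 154]
168 [ 62  62  63  63  63  62  61  62  61  52  40  46  57  62  68  74  78  80
  86  93 100 117 122 114 111 109 108 104]
180 [62 61 63 63 63 63 60 60 63 57 47 42 51 60 66 72 78 80 84 89 93 92 94 94
 94 95 94 94]
192 [ 60  61  59  62  62  61  60  58  60  59  50  43  48  58  64  70  79  81
  83  93 110 126 140 151 154 155 152 149]
204 [ 64  73  85  93  95  95  96  96  95  95  89  70  63  76  91  98 109 112
 113 127 144 152 153 153 153 153 153 154]
216 [ 98  97  96  93  93  93  94  93  93  92  89  75  68  80  90  94 104 111
 114 124 139 148 150 151 151 151 150 151]
```

View pics/w1z.png

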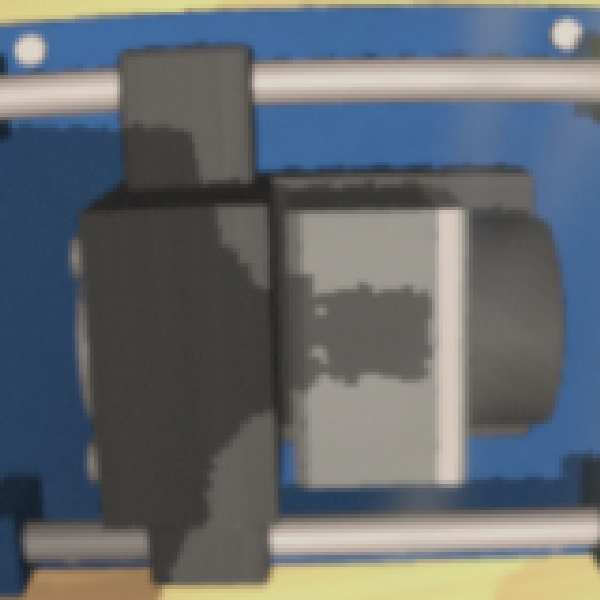

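Run:
```python
from h import *
f=np.load('pics/w1.npz');pos,q=f['pos'],f['q']
J=onplane([[271.0,156],[271.0,168],[271.8,180],[272.2,192],[273,204],[273,216]],.108,pos,q)
C=onplane([[281,156],[281,192],[281.2,216]],.09,pos,q)
s=np.radians(-8.2);X=np.array([np.cos(s),np.sin(s)]);Y=np.array([-np.sin(s),np.cos(s)])
o=np.array([.5536,-.2065])
for P in(J,C): print(P.round(4).tolist());print(((P[:,:2]-o)@X).round(4),((P[:,:2]-o)@Y).round(4))
E=np.array([[.51,-.1907],[.6,-.2039]]);print('topcam jaw edge',((E-o)@Y).round(4))
# jaw corners from wrist: dark top
```

```text
[[0.5865, -0.2017, 0.108], [0.5747, -0.1996, 0.108], [0.5626, -0.1982, 0.108], [0.5504, -0.1964, 0.108], [0.5379, -0.1949, 0.108], [0.5252, -0.1926, 0.108]]
[ 0.0319  0.0199  0.0077 -0.0046 -0.0172 -0.0301] [0.0094 0.0098 0.0095 0.0096 0.0092 0.0097]
[[0.5819, -0.211, 0.09], [0.544, -0.2043, 0.09], [0.5174, -0.1999, 0.09]]
[ 0.0287 -0.0098 -0.0368] [-0.0004  0.0008  0.0014]
topcam jaw edge [0.0094 0.0092]
```

move_arm:
  deltas:
    - [-0.0137,-0.0522,0,0,0,0,1]
    - [-0.0137,-0.0522,0,0,0,0,1]
    - [-0.0137,-0.0522,0,0,0,0,1]
    - [-0.0137,-0.0522,0,0,0,0,1]
    - [-0.0137,-0.0522,0,0,0,0,1]
    - [-0.0137,-0.0522,0,0,0,0,1]
    - [-0.0137,-0.0522,0,0,0,0,1]
    - [0,0,0,0,0,0,1]
    - [0,0,0,0,0,0,1]

```text
clock: 3.02
position: [0.5227, 0.1714, 0.2812]
ee_rot: [0.996, -0.089, 0.0, 0.001]
ft_force: [-0.9, -1.1, -0.4]
grip_width: 0.998
```

```bash
python3 -c "
from h import *
snap('wrist','w2')
plan([.5219,.1723,.22],-10.1)"
```

```text
t 3.08 pos [0.5228 0.1709 0.2812] F [ 0.  -0.1  0.2] grip 1.0
turn [ 0.06 -0.02 -0.17] then shift(mm) [-1.1 -1.2 61.2] shift in present frame [-1.2 -1.3 61.2]
```

View pics/w2.png

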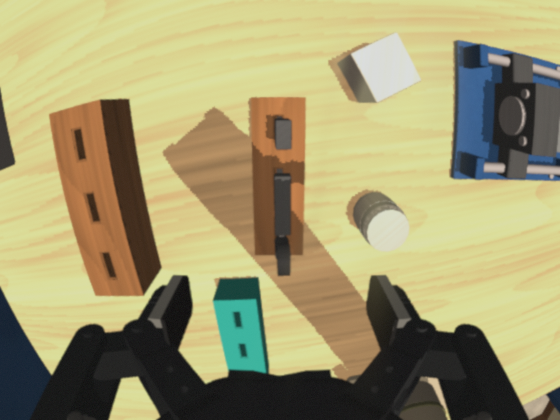

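The crossbar is at columns 275–291, rows 173–236, and is nearly centred under the gripper. I'll refine its position.

Run:
```python
from h import *
f=np.load('pics/w2.npz');p=f['p'];pos,q=f['pos'],f['q'];g=cv2.cvtColor(p,cv2.COLOR_RGB2GRAY)
for r in (185,200,215,230): print(r,g[r,268:298])
print(g[165:245,283])
L=onplane([[275,180],[275,230]],.158,pos,q);Rr=onplane([[291,180],[291,230]],.158,pos,q);print(L.round(4),Rr.round(4),((L+Rr)/2).round(4))
```

```text
185 [ 86  86  85  85  79  69  58  59  61  61  60  61  61  60  60  61  60  62
  63  61  62  65  86 119 138 144 144 142 142 141]
200 [ 86  86  86  85  84  76  62  58  60  60  61  59  61  60  61  60  61  60
  59  61  60  64  85 117 139 144 143 142 143 140]
215 [ 85  85  85  86  86  83  73  61  59  60  60  59  60  61  61  62  61  62
  60  63  60  60  66  78  88  89  90  95 115 131]
230 [84 85 83 85 83 78 68 60 60 62 60 60 60 59 60 61 59 60 60 62 60 60 64 76
 86 88 87 87 87 86]
[89 86 84 81 80 79 79 72 53 41 48 71 91 97 95 86 68 61 60 60 61 60 61 61
 61 62 60 62 61 60 59 60 60 61 59 60 61 60 61 61 60 61 60 61 61 61 60 60
 61 61 62 60 60 60 59 60 59 59 59 60 59 60 60 59 60 61 60 60 62 66 74 69
 47 36 35 33 35 35 34 34]
[[0.5439 0.1709 0.158 ]
 [0.4998 0.1789 0.158 ]] [[0.5416 0.1577 0.158 ]
 [0.4973 0.1651 0.158 ]] [[0.5428 0.1643 0.158 ]
 [0.4985 0.172  0.158 ]]
```

Run:
```python
from h import *
f=np.load('pics/w2.npz');p,d=f['p'],f['d'];pos,q=f['pos'],f['q'];g=cv2.cvtColor(p,cv2.COLOR_RGB2GRAY)
for r in (115,160,240): print(r,list(p[r,244:256,0]),list(p[r,298:312,0]))
print('racktop', onplane([[250,115],[250,240]],.06,pos,q).round(4), onplane([[305,115],[303,240]],.06,pos,q).round(4))
v,u=np.mgrid[:420,:560];px=np.c_[u.ravel(),v.ravel()];c=viewer.calibration('wrist')
o,r=wray(px,pos,q)
a=(px-[c['cx'],c['cy']])/c['fx'];th=np.linalg.norm(a,axis=1)
W=(o+r*(d.ravel()/np.cos(th))[:,None]).reshape(420,560,3)
def rect(m,n):
    P=W[m];R=cv2.minAreaRect(P[:,:2].astype(np.float32));print(n,m.sum(),np.median(P[:,2]).round(4),np.round(R[0],4),np.round(R[1],4),round(R[2],1))
roi=lambda a,b,c,e:(u>=a)&(u<b)&(v>=c)&(v<e)&(d>0)
z=W[...,2]
rect(roi(245,310,90,165)&(abs(z-.06)<.004),'racktop half')
rect(roi(268,298,165,250)&(z>.148),'bar')
rect(roi(340,420,180,260)&(z>.07),'tin');rect(roi(330,425,25,110)&(z>.08),'box');rect(roi(265,300,110,155)&(z>.132),'plain')
```

```text
115 [np.uint8(219), np.uint8(220), np.uint8(219), np.uint8(217), np.uint8(205), np.uint8(179), np.uint8(168), np.uint8(169), np.uint8(171), np.uint8(170), np.uint8(168), np.uint8(168)] [np.uint8(186), np.uint8(187), np.uint8(188), np.uint8(189), np.uint8(190), np.uint8(189), np.uint8(190), np.uint8(201), np.uint8(216), np.uint8(219), np.uint8(220), np.uint8(219), np.uint8(219), np.uint8(219)]
160 [np.uint8(152), np.uint8(151), np.uint8(151), np.uint8(149), np.uint8(151), np.uint8(152), np.uint8(152), np.uint8(143), np.uint8(124), np.uint8(111), np.uint8(108), np.uint8(109)] [np.uint8(187), np.uint8(191), np.uint8(188), np.uint8(184), np.uint8(181), np.uint8(183), np.uint8(195), np.uint8(213), np.uint8(218), np.uint8(219), np.uint8(219), np.uint8(219), np.uint8(219), np.uint8(219)]
240 [np.uint8(172), np.uint8(171), np.uint8(172), np.uint8(171), np.uint8(172), np.uint8(172), np.uint8(171), np.uint8(172), np.uint8(171), np.uint8(165), np.uint8(145), np.uint8(122)] [np.uint8(115), np.uint8(114), np.uint8(114), np.uint8(115), np.uint8(126), np.uint8(152), np.uint8(170), np.uint8(173), np.uint8(174), np.uint8(174), np.uint8(173), np.uint8(174), np.uint8(172), np.uint8(172)]
racktop [[0.5995 0.1899 0.06  ]
 [0.4534 0.2195 0.06  ]] [[0.5887 0.1303 0.06  ]
 [0.442  0.1559 0.06  ]]
racktop half 3127 0.0588 [0.5763 0.1627] [0.0602 0.0763] 79.8
bar 986 0.1567 [0.5195 0.1684] [0.0137 0.0543] 79.7
tin 1398 0.0737 [0.4403 0.0527] [0.0541 0.0541] 2.1
box 2885 0.0838 [0.6301 0.0367] [0.0603 0.0605] 19.7
plain 458 0.1396 [0.5787 0.1573] [0.013  0.0262] 79.8
```

Run:
```python
from h import *
v,u=np.mgrid[:420,:560]
def rect(W,m,n):
    P=W[m];R=cv2.minAreaRect(P[:,:2].astype(np.float32));print(n,m.sum(),np.median(P[:,2]).round(4),np.round(R[0],4),np.round(R[1],4),round(R[2],1))
def tests(n,fn):
    f=np.load(fn);d=f['d'];W=world(n,d);z=W[...,2];x,y=W[...,0],W[...,1]
    near=lambda cx,cy,r:(d>0)&(np.hypot(x-cx,y-cy)<r)
    rect(W,near(.521,.17,.034)&(z>.152),n+' bar');rect(W,near(.58,.16,.025)&(z>.136),n+' plain')
    rect(W,near(.522,.172,.12)&(abs(z-.06)<.005),n+' rack');rect(W,near(.44,.053,.05)&(z>.07),n+' tin');rect(W,near(.63,.037,.05)&(z>.081),n+' box')
    rect(W,near(.557,-.172,.08)&(z>.102),n+' jaw')
tests('side','pics/side0.npz');tests('top','pics/top0.npz')
p,d,o=snap('side','side1');tests('side','pics/side1.npz')
p,d,o=snap('top','top1')
```

```text
side bar 158 0.1584 [0.5216 0.1727] [0.0161 0.056 ] 78.8
side plain 70 0.1416 [0.5805 0.1624] [0.0148 0.0261] 83.4
side rack 1367 0.0607 [0.5151 0.1312] [0.1456 0.1925] 80.3
side tin 317 0.0757 [0.4427 0.0516] [0.0543 0.0546] 56.4
side box 385 0.0858 [0.6316 0.0356] [0.0609 0.0662] 20.6
side jaw 417 0.1089 [ 0.5594 -0.1715] [0.0572 0.0934] 80.4
top bar 214 0.1572 [0.5219 0.1725] [0.0144 0.0541] 79.7
top plain 95 0.1402 [0.5812 0.1618] [0.0141 0.0265] 81.1
top rack 1839 0.0592 [0.515  0.1325] [0.1418 0.1904] 79.7
top tin 542 0.0742 [0.4419 0.0519] [0.0528 0.0517] 0.3
top box 744 0.0844 [0.631  0.0362] [0.0607 0.0597] 20.2
top jaw 1055 0.107 [ 0.5587 -0.1722] [0.0508 0.091 ] 81.6
side bar 1001 0.3848 [0.5178 0.1743] [0.0657 0.0567] 36.3
side plain 65 0.1415 [0.5785 0.1571] [0.0166 0.0261] 76.9
side rack 1363 0.0606 [0.5145 0.1317] [0.1448 0.193 ] 79.8
side tin 322 0.0759 [0.442  0.0526] [0.055  0.0545] 75.4
side box 389 0.0859 [0.6309 0.0369] [0.0611 0.0647] 20.4
side jaw 411 0.1091 [ 0.5585 -0.1729] [0.0567 0.0929] 80.4
```

View pics/side1.png

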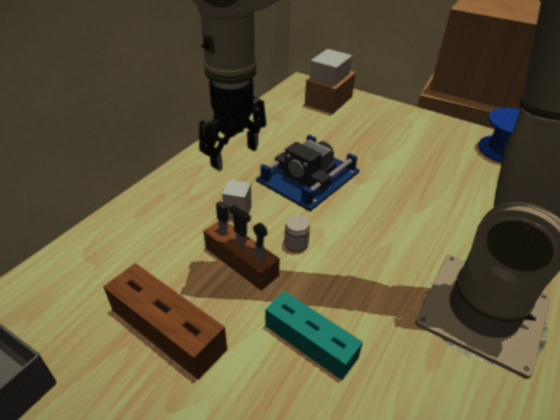

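The gauges have settled since the first picture. They now lean slightly toward -y in their slots, which explains the 4 mm difference. I'll grip on the rack centreline so that closing the fingers straightens the gauge.

```bash
python3 -c "
from h import *
plan([.5207,.1726,.101],-10.1)"
```

```text
t 3.17 pos [0.5227 0.1712 0.2813] F [ 0.1 -0.9  1. ] grip 1.0
turn [ 0.04 -0.01 -0.17] then shift(mm) [ -2.3  -1.1 180.3] shift in present frame [ -2.3  -1.2 180.3]
```

move_arm:
  deltas:
    - [-0.0022,-0.0012,0.02,0,0,-0.2,1]
    - [0,0,0.04,0,0,0,1]
    - [0,0,0.04,0,0,0,1]
    - [0,0,0.04,0,0,0,1]
    - [0,0,0.03,0,0,0,1]
    - [0,0,0.01,0,0,0,1]
    - [0,0,0,0,0,0,1]
  force: 40

```text
clock: 4.05
position: [0.5205, 0.1742, 0.1015]
ee_rot: [0.996, -0.087, -0.0, 0.0]
ft_force: [0.9, 0.1, 0.4]
grip_width: 1.005
```

```bash
python3 -c "
from h import *
snap('wrist','w3')
plan([.5207,.1726,.101],-10.1)"
```

```text
t 4.1 pos [0.521  0.1745 0.1023] F [ 1.  -0.6  0.2] grip 1.0
turn [-0.02 -0.06  0.16] then shift(mm) [0.1 1.9 1.3] shift in present frame [0.1 1.9 1.3]
```

View pics/w3.png

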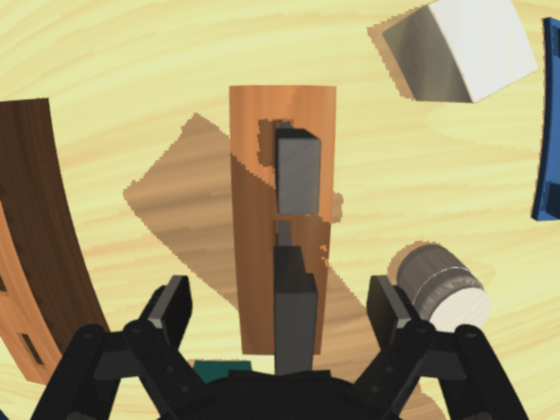

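The crossbar handle sits between the open fingers, at columns 275–316. I'll close now.

move_arm:
  deltas:
    - [0,0.0015,0.001,0,0,0,0.2]
    - [0,0,0,0,0,0,-0.2]
    - [0,0,0,0,0,0,-0.5]
    - [0,0,0,0,0,0,-0.8]
    - [0,0,0,0,0,0,-1]
    - [0,0,0,0,0,0,-1]
    - [0,0,0,0,0,0,-1]
  force: 40

```text
clock: 4.97
position: [0.5201, 0.1731, 0.1005]
ee_rot: [0.996, -0.086, 0.0, 0.0]
ft_force: [-0.7, -2.3, 6.4]
grip_width: 0.16
```

```bash
python3 -c "
from h import *
snap('wrist','w4')
plan([.5207,.1726,.3],-10.1)"
```

```text
t 5.03 pos [0.5202 0.1732 0.1005] F [-0.8 -2.7  4.8] grip 0.159
turn [ 0.01 -0.02  0.2 ] then shift(mm) [   0.6    0.5 -199.5] shift in present frame [   0.7    0.5 -199.5]
```

View pics/w4.png

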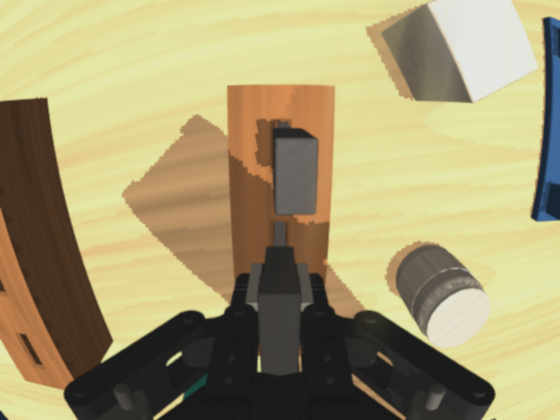

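The grip width is about 13.6 mm, which matches the block. Lifting straight up.

move_arm:
  deltas:
    - [0,0,0,0,0,0,-1]
    - [0,0,-0.005,0,0,0,-1]
    - [0,0,-0.015,0,0,0,-1]
    - [0,0,-0.025,0,0,0,-1]
    - [0,0,-0.035,0,0,0,-1]
    - [0,0,-0.035,0,0,0,-1]
    - [0,0,-0.03,0,0,0,-1]
    - [0,0,-0.01,0,0,0,-1]
    - [0,0,0,0,0,0,-1]
  force: 80

```text
clock: 6.15
position: [0.52, 0.1734, 0.2554]
ee_rot: [0.996, -0.086, 0.0, -0.0]
ft_force: [0.5, 0.2, -1.6]
grip_width: 0.153
```

Run:
```python
from h import *
snap('side','side2');snap('wrist','w5')
plan([.5536+.0062*.1426,-.2065+.0062*.9898,.26],-8.2)
a=cv2.imread('pics/side2.png');cv2.imwrite('pics/s2z.png',cv2.resize(a[130:300,160:330],(600,600),interpolation=2))
```

```text
t 6.25 pos [0.5195 0.1731 0.254 ] F [-0.2  0.5 -1.8] grip 0.154
turn [ 0.05  0.09 -1.69] then shift(mm) [ 87.9 364.6  -6. ] shift in present frame [ 98.6 361.9  -5.8]
```

View pics/s2z.png

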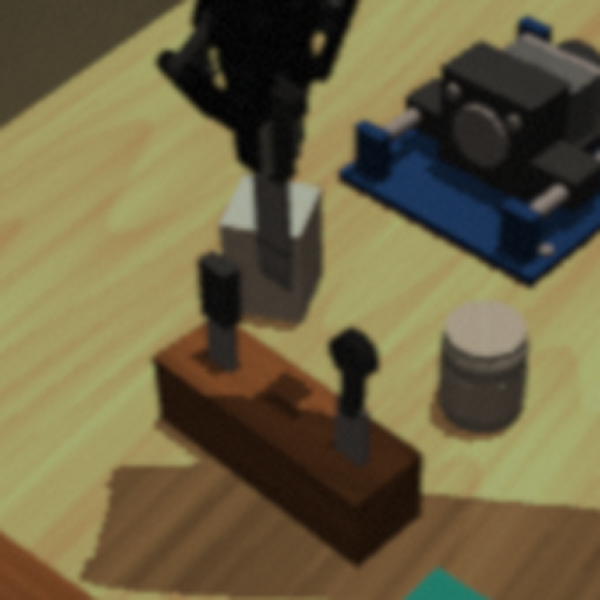

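View pics/w5.png

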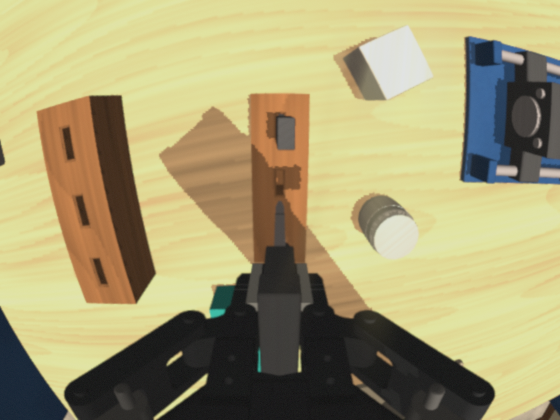

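The gauge is out, and its blade and dark line show in the side view. I'll check how upright it is in the hand.

Run:
```python
from h import *
f=np.load('pics/side2.npz');d=f['d'];W=world('side',d);pos=f['pos']
R=Ro.from_quat(f['q'])
L=R.inv().apply((W-pos).reshape(-1,3)).reshape(W.shape)*1000
m=(d>0)&(abs(L[...,0])<30)&(abs(L[...,1])<15)&(L[...,2]>2)&(L[...,2]<110)
P=L[m]
for a in range(0,100,8):
    s=P[(P[:,2]>=a)&(P[:,2]<a+8)]
    if len(s)>5: print(a,len(s),'x',np.percentile(s[:,0],[3,50,97]).round(1),'y',np.median(s[:,1]).round(1))
print('max z',np.percentile(P[:,2],[98,100]))
```

```text
0 9 x [-13.6 -11.   -6.3] y -4.0
8 25 x [-11.6  -2.5  12.6] y -2.2
16 32 x [-10.1  -0.3  12.6] y -2.1
24 30 x [-10.5  -2.6  14.1] y -2.1
32 34 x [-10.2  -0.2  14.2] y -2.0
40 32 x [-10.2  -1.4  13.8] y -2.0
48 30 x [-10.3   0.9  12.1] y -2.2
56 30 x [-11.5  -0.8  11.8] y -2.5
64 26 x [-11.   -2.6  13.4] y -2.1
72 30 x [-10.6  -0.5  13.8] y -1.5
80 19 x [-10.    1.8  13.4] y -0.9
max z [86.96538738 89.83964956]
```

The blade is vertical in the hand, with its tip about 90 mm below the TCP. Moving above the gap.

move_arm:
  deltas:
    - [0.0138,0.0516,0,0,0,0,-1]
    - [0.0138,0.0516,0,0,0,0,-1]
    - [0.0138,0.0516,0,0,0,0,-1]
    - [0.0138,0.0516,0,0,0,0,-1]
    - [0.0138,0.0516,0,0,0,0,-1]
    - [0.0138,0.0516,0,0,0,0,-1]
    - [0.0138,0.0516,0,0,0,0,-1]
    - [0,0,0,0,0,-1.7,-1]
    - [0,0,0,0,0,0,-1]
    - [0,0,0,0,0,0,-1]

```text
clock: 7.5
position: [0.5532, -0.1976, 0.2549]
ee_rot: [0.998, -0.071, -0.0, -0.0]
ft_force: [-0.1, 0.1, -1.5]
grip_width: 0.155
```

Run:
```python
from h import *
plan([.5525,-.2004,.209],-8.2)
```

```text
t 7.5 pos [ 0.5532 -0.1976  0.2549] F [-0.1  0.1 -1.5] grip 0.155
turn [-0.03  0.03  0.1 ] then shift(mm) [-0.3  2.9 45.9] shift in present frame [-0.3  2.9 45.9]
```

move_arm:
  deltas:
    - [0,0.003,0.015,0,0,0,-1]
    - [0,0,0.02,0,0,0,-1]
    - [0,0,0.01,0,0,0,-1]
    - [0,0,0,0,0,0,-1]
    - [0,0,0,0,0,0,-1]

```text
clock: 8.12
position: [0.553, -0.2021, 0.211]
ee_rot: [0.997, -0.071, 0.0, 0.0]
ft_force: [-0.4, -0.2, -1.1]
grip_width: 0.152
```

Run:
```python
from h import *
snap('wrist','w6');snap('side','side3')
plan([.5525,-.2004,.209],-8.2)
a=cv2.imread('pics/w6.png')
cv2.imwrite('pics/w6z.png',cv2.resize(a[90:240,200:360],(800,750),interpolation=2)[:600])
a=cv2.imread('pics/side3.png');cv2.imwrite('pics/s3z.png',cv2.resize(a[70:220,250:400],(600,600),interpolation=2))
```

```text
t 8.22 pos [ 0.5531 -0.2021  0.2111] F [ 0.1 -0.  -1.2] grip 0.151
turn [ 0.02 -0.07  0.01] then shift(mm) [-0.8 -1.6  2.1] shift in present frame [-0.8 -1.6  2.1]
```

View pics/w6z.png

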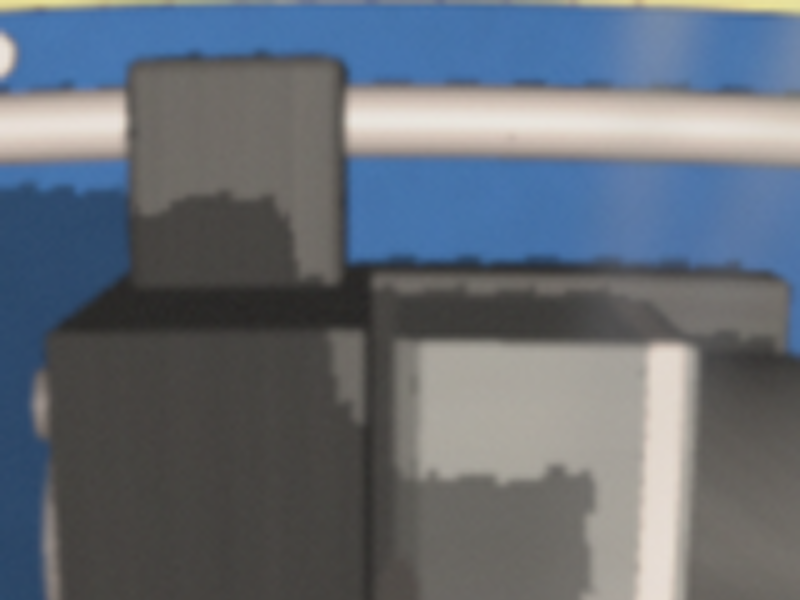

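View pics/s3z.png

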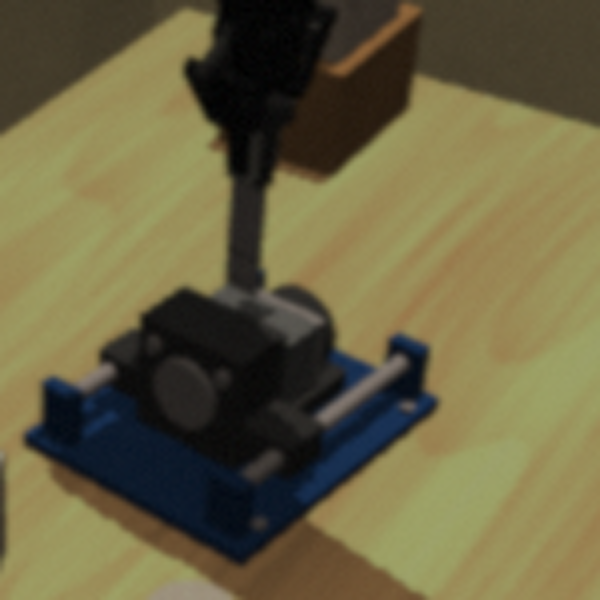

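Run:
```python
from h import *
a=cv2.imread('pics/w6.png')
cv2.imwrite('pics/w6y.png',cv2.resize(a[160:280,220:340],(600,600),interpolation=2))
g=cv2.cvtColor(a,cv2.COLOR_BGR2GRAY)
for r in range(160,250,10): print(r,g[r,266:300])
```

```text
160 [ 88 104 108 107 109 105  90  63  57  63  66  69  85 107 118 122 125 136
 153 163 165 166 166 166 167 167 166 166 166 166 166 167 167 166]
170 [ 72  81  86  84  92 100  89  64  59  65  68  73  85 108 120 123 127 138
 155 164 168 168 168 168 167 168 168 168 168 167 169 168 168 167]
180 [ 68  67  67  68  68  66  58  48  55  65  67  71  86 106 121 123 126 141
 157 165 168 166 167 166 168 166 166 167 167 167 167 167 167 167]
190 [ 69  68  66  66  67  65  58  49  54  63  67  69  73  82  87  88  91  94
 100 103 103 103 102 102 103 103 103 103 104 103 103 104 103 104]
200 [ 66  66  65  66  67  65  59  50  55  65  68  71  75  82  86  86  90  93
  99 102 102 102 101 103 103 103 103 102 103 104 102 103 102 102]
210 [ 67  67  66  65  67  67  59  53  58  70  75  78  78  78  78  79  78  84
  95 101 103 103 104 103 103 104 103 103 103 104 105 104 104 105]
220 [ 67  66  65  65  66  66  59  51  60  73  76  78  78  78  78  79  78  92
 132 160 168 167 167 166 168 167 167 166 166 166 167 166 167 166]
230 [ 64  65  66  65  63  64  59  54  62  75  77  78  77  77  77  77  78  85
 111 143 161 165 165 165 165 165 164 165 165 165 164 165 164 164]
240 [100 101 102 102 101 101  91  76  70  75  78  77  79  78  77  78  77  82
 100 135 158 163 164 164 164 163 163 164 162 162 161 162 163 161]
```

View pics/w6y.png

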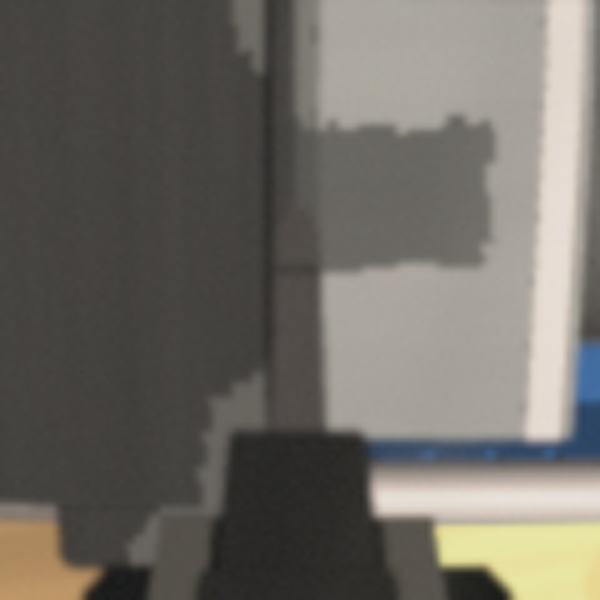

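In the enlarged wrist view the blade is at columns 275–283. Its tip is near (279,202), the dark line is at row 213, and the jaw edge is at column ~273.

Run:
```python
from h import *
f=np.load('pics/w6.npz');pos,q=f['pos'],f['q']
s=np.radians(-8.2);Y=np.array([-np.sin(s),np.cos(s)]);o=np.array([.5536,-.2065])
S=lambda px,z:(((onplane(px,z,pos,q)[:,:2]-o)@Y)*1000).round(2)
print('tcp',(pos[:2]-o)@Y*1000)
print('jaw edge',S([[272.5,170],[272.4,190],[272.3,210],[272.5,230]],.108))
print('pad flat',S([[283.3,160],[283.3,170],[283.2,180]],.09),'chamfer low',S([[278.5,160],[278.5,180]],.086))
zt=pos[2]-.0905
print('tip',zt,S([[277.5,204],[279,202],[280.7,204]],zt),'line',S([[274.5,214],[283,214]],zt+.03),'blade up',S([[274.3,240],[283.7,240]],zt+.045))
```

```text
tcp 4.283909170537678
jaw edge [9.39 9.52 9.67 9.6 ]
pad flat [0.91 0.87 0.91] chamfer low [4.83 4.8 ]
tip 0.12045689183085354 [5.5  4.38 3.11] line [7.36 1.77] blade up [7.33 1.43]
```

move_arm:
  deltas:
    - [0,-0.0018,0,0,0,0,-1]
    - [0,0,0.008,0,0,0,-1]
    - [0,0,0.008,0,0,0,-1]
    - [0,0,0.006,0,0,0,-1]
    - [0,0,0.004,0,0,0,-1]
    - [0,0,0,0,0,0,-1]

```text
clock: 8.98
position: [0.5528, -0.2003, 0.184]
ee_rot: [0.997, -0.071, -0.0, -0.0]
ft_force: [0.5, -0.6, -1.3]
grip_width: 0.152
```

Run:
```python
from h import *
o=manip.get_obs();s=np.radians(-8.2);Y=np.array([-np.sin(s),np.cos(s)])
print((o['position'][:2]-[.5536,-.2065])@Y,o['position'],o['ft_force'])
```

```text
0.006002332753833276 [ 0.55282272 -0.20032366  0.18397267] [ 0.50541555 -0.59524563 -1.25312737]
```

move_arm:
  deltas:
    - [0,0,0.002,0,0,0,-1]
    - [0,0,0.002,0,0,0,-1]
    - [0,0,0.002,0,0,0,-1]
    - [0,0,0.002,0,0,0,-1]
    - [0,0,0.002,0,0,0,-1]
    - [0,0,0,0,0,0,-1]

```text
clock: 9.72
position: [0.5529, -0.2001, 0.1741]
ee_rot: [0.997, -0.071, -0.0, -0.0]
ft_force: [-0.2, 0.6, -1.4]
grip_width: 0.154
```

```bash
cat > st.py <<'E'
from h import *
o=manip.get_obs();s=np.radians(-8.2);Y=np.array([-np.sin(s),np.cos(s)]);X=np.array([np.cos(s),np.sin(s)])
F=o['ft_force'];print('y',(o['position'][:2]-[.5536,-.2065])@Y*1000,o['position'].round(4),'Fx,Fy,Fz',F[:2]@X,F[:2]@Y,F[2],'t',o['clock'],'tq',o['torque'].round(2))
E
python3 st.py
```

```text
y 6.223118558194855 [ 0.5529 -0.2001  0.1741] Fx,Fy,Fz -0.25391198702986134 0.5365916880440356 -1.4070322507594415 t 9.725 tq [ 0.23 -0.06 -0.02]
```

The tip is 6 mm below the pad top with no contact force, so it's in the gap. Continuing gently.

move_arm:
  deltas:
    - [0,0,0.002,0,0,0,-1]
    - [0,0,0.002,0,0,0,-1]
    - [0,0,0.002,0,0,0,-1]
    - [0,0,0.002,0,0,0,-1]
    - [0,0,0,0,0,0,-1]

```text
clock: 10.35
position: [0.5533, -0.2002, 0.1663]
ee_rot: [0.997, -0.071, 0.0, -0.0]
ft_force: [2.9, 2.5, 2.3]
grip_width: 0.151
```

```bash
python3 st.py
```

```text
y 6.209776847756434 [ 0.5533 -0.2002  0.1663] Fx,Fy,Fz 2.485569614029928 2.911786725444782 2.3294828316098695 t 10.35 tq [ 0.57 -0.55 -0.05]
```

move_arm:
  deltas:
    - [0,0,0.002,0,0,0,-1]
    - [0,0,0.002,0,0,0,-1]
    - [0,0,0.002,0,0,0,-1]
    - [0,0,0.002,0,0,0,-1]
    - [0,0,0.002,0,0,0,-1]
    - [0,0,0,0,0,0,-1]

```text
clock: 11.1
position: [0.5527, -0.2002, 0.1557]
ee_rot: [0.997, -0.071, -0.0, -0.0]
ft_force: [1.1, 2.0, -0.5]
grip_width: 0.156
```

```bash
python3 st.py
python3 - <<'E'
from h import *
snap('wrist','w7');snap('side','side4')
a=cv2.imread('pics/w7.png');b=cv2.imread('pics/side4.png')
cv2.imwrite('pics/w7z.png',np.hstack([cv2.resize(a[140:290,205:355],(400,400),interpolation=2),cv2.resize(b[110:190,280:360],(400,400),interpolation=2)]))
E
```

```text
y 6.115634719200964 [ 0.5527 -0.2002  0.1557] Fx,Fy,Fz 0.7798754040280409 2.16549650541298 -0.5206339317766786 t 11.1 tq [ 0.77 -0.36 -0.06]
```

View pics/w7z.png

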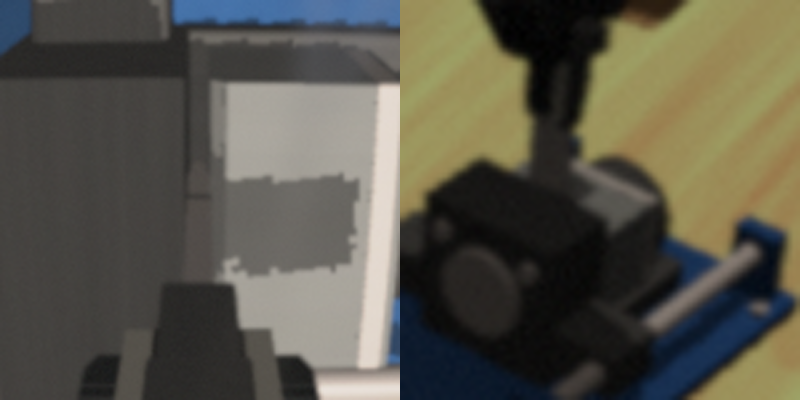

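Run:
```python
from h import *
for n in('w6','w7'):
    f=np.load(f'pics/{n}.npz');pos,q=f['pos'],f['q'];g=cv2.cvtColor(f['p'],cv2.COLOR_RGB2GRAY)
    print(n,pos.round(4),g[196:236,277:281].mean(1).round(0))
    for xo in(.0125,.014):
      o,r=wray([[279,213.2],[279,201.5]],pos,q);R=Ro.from_quat(q)
      ol=R.inv().apply(o-pos);rl=R.inv().apply(r)
      print(xo,[(ol+k*((xo-ol[0])/k[0])).round(4) for k in rl])
```

```text
w6 [ 0.553  -0.2021  0.211 ] [78. 78. 77. 78. 78. 78. 76. 76. 76. 77. 76. 76. 77. 77. 78. 76. 73. 67.
 68. 74. 77. 78. 77. 77. 78. 78. 77. 77. 78. 77. 77. 78. 78. 78. 77. 77.
 77. 77. 76. 77.]
0.0125 [array([ 0.0125, -0.0001,  0.063 ]), array([ 0.0125, -0.0001,  0.0896])]
0.014 [array([ 0.014 , -0.0001,  0.0586]), array([ 0.014 , -0.0001,  0.0847])]
w7 [ 0.5527 -0.2002  0.1557] [67. 67. 67. 67. 70. 74. 76. 76. 76. 76. 77. 78. 78. 77. 77. 76. 70. 63.
 66. 75. 77. 78. 77. 78. 77. 77. 78. 77. 77. 77. 78. 77. 78. 78. 78. 77.
 78. 77. 78. 77.]
0.0125 [array([ 0.0125, -0.0001,  0.063 ]), array([ 0.0125, -0.0001,  0.0896])]
0.014 [array([ 0.014 , -0.0001,  0.0586]), array([ 0.014 , -0.0001,  0.0847])]
```

move_arm:
  deltas:
    - [0,0,0.002,0,0,0,-1]
    - [0,0,0.002,0,0,0,-1]
    - [0,0,0.0012,0,0,0,-1]
    - [0,0,0,0,0,0,-1]
    - [0,0,0,0,0,0,-1]

```text
clock: 11.82
position: [0.553, -0.2002, 0.151]
ee_rot: [0.997, -0.071, 0.0, -0.0]
ft_force: [1.5, 3.1, -0.4]
grip_width: 0.157
```

```bash
python3 st.py
python3 - <<'E'
from h import *
p,d,o=snap('wrist','w8');g=cv2.cvtColor(p,cv2.COLOR_RGB2GRAY);print(g[196:236,277:281].mean(1).round(0))
a=p[:,:,::-1];cv2.imwrite('pics/w8z.png',cv2.resize(a[140:290,205:355],(600,600),interpolation=2))
E
```

```text
y 6.124600100330886 [ 0.553  -0.2002  0.151 ] Fx,Fy,Fz 1.0590247045289347 3.290206066353394 -0.4350381415525054 t 11.825 tq [ 1.02 -0.46 -0.05]
[66. 67. 68. 68. 72. 75. 76. 77. 77. 77. 77. 77. 77. 77. 77. 76. 71. 62.
 66. 75. 77. 78. 77. 78. 78. 77. 78. 77. 76. 77. 78. 77. 77. 77. 78. 78.
 77. 78. 78. 77.]
```

View pics/w8z.png

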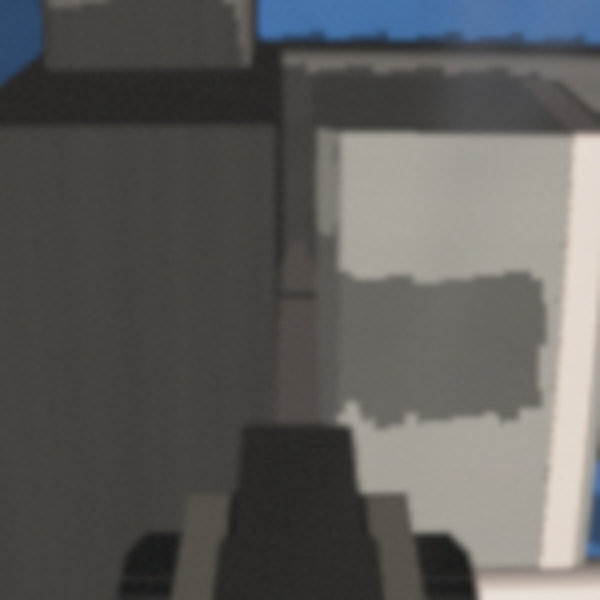

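move_arm:
  deltas:
    - [0,0,0.0004,0,0,0,-1]
    - [0,0,0,0,0,0,-0.6]
    - [0,0,0,0,0,0,-0.4]
    - [0,0,0,0,0,0,0]
    - [0,0,0,0,0,0,0.4]
    - [0,0,0,0,0,0,0.8]
    - [0,0,0,0,0,0,1]
    - [0,0,0,0,0,0,1]

```text
clock: 12.88
position: [0.553, -0.2004, 0.1507]
ee_rot: [0.997, -0.071, 0.0, 0.0]
ft_force: [-0.2, 0.5, 0.3]
grip_width: 1.001
```

```bash
python3 st.py
python3 - <<'E'
from h import *
p,d,o=snap('wrist','w9');p2,d,o=snap('side','side5');print(o['grip_width'])
cv2.imwrite('pics/w9z.png',np.hstack([cv2.resize(p[120:320,180:380,::-1],(400,400),interpolation=2),cv2.resize(p2[70:190,260:380,::-1],(400,400),interpolation=2)]))
E
```

```text
y 5.990725202292909 [ 0.553  -0.2004  0.1507] Fx,Fy,Fz -0.24547398948110075 0.4286260384098775 0.3077275923670912 t 12.875 tq [-0.    0.04  0.04]
0.9966677326739601
```

View pics/w9z.png

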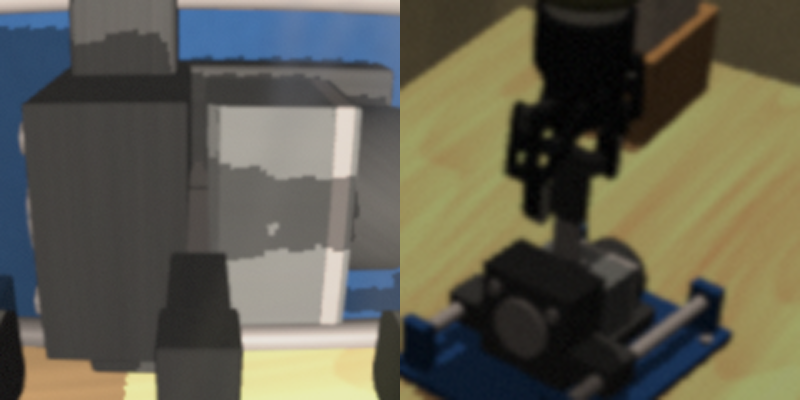

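The gauge stands by itself. I'll retreat upward and clear the view.

move_arm:
  deltas:
    - [0,0,-0.01,0,0,0,1]
    - [0,0,-0.03,0,0,0,1]
    - [0,0,-0.04,0,0,0,1]
    - [0,0,-0.04,0,0,0,1]
    - [0,0,-0.02,0,0,0,1]
    - [0,0.05,-0.01,0,0,0,1]
    - [0,0.05,0,0,0,0,1]
    - [0,0.05,0,0,0,0,1]
    - [0,0.05,0,0,0,0,1]
    - [0,0,0,0,0,0,1]

```text
clock: 14.22
position: [0.522, -0.4031, 0.3006]
ee_rot: [0.997, -0.075, -0.001, 0.001]
ft_force: [0.8, -0.1, 0.4]
grip_width: 1.0
```

Run:
```python
from h import *
A={}
for k in range(3):
  for n in('top','side'):
    p,d,o=snap(n,f'{n}e{k}');W=world(n,d);A.setdefault(n,[]).append(W)
    A[n+'d']=d
s=np.radians(-8.2);Y=np.array([-np.sin(s),np.cos(s)]);X=np.array([np.cos(s),np.sin(s)]);oo=np.array([.5536,-.2065])
for n in('top','side'):
    W=np.mean(A[n],0);ok=A[n+'d']>0
    x=(W[...,:2]-oo)@X;y=(W[...,:2]-oo)@Y;z=W[...,2]
    def r(m,t):
        print(n,t,m.sum(),'z',np.median(z[m]).round(4),'x',np.percentile(x[m],[2,98]).round(4),'y',np.percentile(y[m],[2,98]).round(4))
    r(ok&(abs(x)<.035)&(y>.015)&(y<.05)&(z>.1)&(z<.12),'jaw');r(ok&(abs(x)<.035)&(y<-.005)&(y>-.035)&(z>.08)&(z<.1),'pad')
    r(ok&(abs(x)<.045)&(abs(y)<.03)&(z>.2)&(z<.22),'bar')
    r(ok&(abs(x)<.045)&(abs(y)<.03)&(z>.15)&(z<.19),'handle')
W=A['top'][-1]
f=cv2.imread('pics/tope2.png');g=cv2.imread('pics/sidee2.png')
cv2.imwrite('pics/e.png',np.hstack([cv2.resize(f[110:250,330:470],(400,400),interpolation=2),cv2.resize(g[70:210,250:390],(400,400),interpolation=2)]))
snap('wrist','we')
print(manip.get_obs()['clock'])
```

```text
top jaw 561 z 0.1072 x [-0.0338  0.0334] y [0.0157 0.0494]
top pad 264 z 0.0892 x [-0.0344  0.006 ] y [-0.0342 -0.0059]
top bar 244 z 0.2071 x [-0.0268  0.0254] y [-0.0002  0.0134]
top handle 116 z 0.1679 x [-0.0152  0.0131] y [0.0035 0.0137]
side jaw 180 z 0.1095 x [-0.0336  0.0331] y [0.0171 0.0484]
side pad 72 z 0.0917 x [-0.034   0.0331] y [-0.0345 -0.0121]
side bar 114 z 0.2084 x [-0.0264  0.0252] y [-0.0003  0.014 ]
side handle 154 z 0.1701 x [-0.0149  0.014 ] y [0.0005 0.0142]
14.575
```

View pics/e.png

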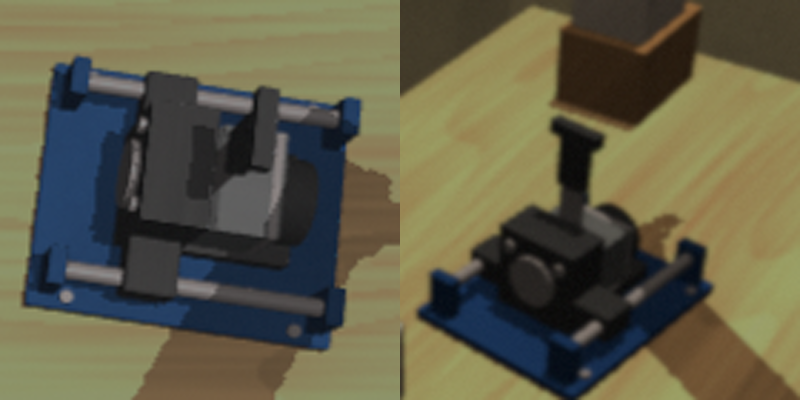

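View pics/we.png

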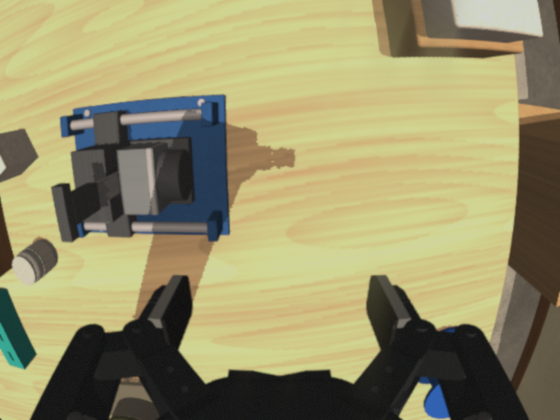

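Run:
```python
from h import *
print(manip.hand_in())
```

```text
the job is handed in; nothing more can be done
None
```

The crossbar gauge is out of the small wooden rack and standing by itself in the gap between the brake pad and the tall jaw, and the job is handed in. The arm finished at about 14.6 s, clear of everything.

- **Gap and push:** The jaw face came out 9.5 mm toward stand +y by both the top and wrist cameras. The tip entered the gap with no contact force. Forces read between moves stayed below about 4 N sideways and 4 N vertical.
- **Depth:** After I let go, the crossbar top read 99.9 mm above the jaw top and 117.9 mm above the pad top in the top camera; 100 and 118 mm would be exact. The side camera gave about 1.1 to 1.3 mm lower. So the dark line should be level with the pad top to about 1 mm. I inferred this from heights, because I could not view the line directly against the pad.
- **Upright:** The crossbar is centred 6.6 mm toward stand +y, against 6.5 mm expected for a blade flat on the jaw, so the gauge stands upright.
- **Disagreement on the way:** The gauges settled about 4 mm over in their slots after the first pictures and before any contact, so I measured the crossbar gauge again before gripping it.
- **Other objects:** I did not touch the other two gauges, the carton or the tin. I did not measure them again at the end.

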